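# Set the clicking swivel of a jeweller's ring vise

## Task

On the jeweller's bench, swivel the head of the ring vise (steel jaws on a round blue base) until its red pointer stands two clicks, that is 60 degrees, anticlockwise (seen from above) of the yellow zero mark on the base. Let go and leave it clicked in there, and do not disturb the soldering turntable or the brown glass jar.

Things in the scene. Friction and masses are not known exactly. Their poses are not given: they have to be found in the camera images.
- vise_head (a joint): Swivel angle (rad) of the ring vise's head: 0 with the red pointer at the yellow zero mark, growing anticlockwise from above, range -1.9 to 1.9. It clicks every 30 degrees (0.524): drawn to the nearest click with up to 0.25 N m, it stays there. Starts at -30, 0 or 30 degrees. The fixed blue base, 128 mm wide, 30 mm high, has a white tick at each click and a wider yellow one at zero.
- jaw_point (a point): On the swivel axis, in the middle of the steel jaw block, 72 mm up; x points along the red pointer, z up; turns with the head. Block: 57 mm along x, 44 mm across y (flat sides to grip from above and twist), 42 to 92 mm up, on a dark disc 88 mm wide. Gold ring in the jaws, top 109 mm up. Screw with cross bar (55 mm along y, 7 mm thick) at x = -52 mm, 70 mm up.
- turntable_rim (a point): Bystander: point on the soldering turntable's rim, 55 mm from its axis, 32 mm up, x pointing outward. Steel disc 124 mm wide on a fixed foot, with a white fire brick 75 x 58 x 24 mm on it (top 56 mm up); it turns if touched and must not be turned.
- jar: Bystander: loose brown glass jar with a pale label and a white cap, 56 mm across, 75 mm high, standing on the bench; origin at the centre of its underside. To be left standing in its place.
Not all that is in view belongs to the job. Of the things that look like the part that bears vise_head, the middle-sized one is meant.

How it is judged:
By the outcome, as a careful person would: the job done as asked, in the order asked, and still so for the second after the job is handed in, with the robot touching nothing.
It also fails if it takes over 32 s, if anything falls off the work surface, if the arm or the gripper's body presses on something with over 40 N, if the wrist force passes 120 N, or if a joint passes its speed limit or range.

## Robot

A 7-joint arm with a two-finger parallel gripper is mounted at the origin on the work surface. World frame = base frame: x ahead of the robot, y to its left, z up, the work surface at z = 0. Lengths are in m, angles in degrees, forces in N, time in s.
With the tool pointing down it reaches from about 0.35 to 0.775 m from the base axis. Payload 3.1 kg.
Tool frame: the origin (TCP) lies between the finger pads; the fingertips stand 11 mm ahead of it and the grasp point (between the pads) lies 8 mm behind it; z points along the fingers, y is the line along which they close (so a half turn about z gives the same grasp; the last joint's range is limited). The gripper opens to 85 mm and grips with 20 to 120 N. Pads are 22 mm wide; open, the fingers measure 114 mm over their backs; the gripper's body (76 mm by 85 mm) begins 54 mm behind the grasp point. The pads swing forward as they close: fully open they stand 13 mm farther back than shut.
Start: joints at [-68.165, 17.813, 0.802, 86.603, -0.252, 75.585, -1.558], TCP at [0.226, 0.502, 0.242] pointing down, gripper open.
Joint ranges: [-154.91, 154.91], [-16.99, 109.72], [-72.82, 74.43], [7.12, 147.25], [-82.49, 262.49], [11.32, 116.49], [-174.64, 174.64]. Speed limits (degrees/s): [159.86, 159.86, 180, 180, 180, 180, 180].

## Interface

Orientations are given as a 3x3 rotation matrix whose columns are the frame's x, y, z axes.
In Python, from rig import env, vision, ticket, models gives the robot as it stands.
- The arm moves only by the shell command python3 -m handwheel 'ROWS'. ROWS is text: rows parted by semicolons, each of 5 numbers parted by spaces: the closure, from 0 (fully open) to 1 (shut), then the shift along the tool's x, y, z in m, then the turn about the tool's z in rad. A call has 1 to 5 rows; each row is the pose to reach, as a shift and turn from the pose commanded when the call began, along the tool's axes at that moment; what a row does not reach only later rows make up. A row lasts 1/8 s, in which the tool goes at most 62.5 mm and 10.7 degrees, less where a joint would pass 70% of its speed; a pose out of reach is approached as far as the arm can. A call with a gripper value outside its range is refused whole. The fingers move at their own pace and stop on an object; the grip force is fixed at half the most. Time passes only in rows, so rows that repeat a pose let the fingers close. It gives the time, the measured TCP pose, the force, the opening and the grip force at its end, in the units of the state.
- env.read_state(): the state, without advancing time (a new reading comes with each control period).
- vision.get_image(name): name is "side" or "top" or "wrist"; returns a dict with "image" (400x640x3 uint8, red, green, blue), "K" (3x3 intrinsics, pixels), "eye" and "orientation" of the camera in the world; the wrist camera has in their place "hand_eye" (4x4, takes a point from camera to tool coordinates, whose origin is the TCP and whose axes are the flange's). Camera axes: x right, y down, z forward; pixel columns grow to the right and rows downward; lengths in m; the calibration is good to about 2 mm. The wrist camera is an equidistant fisheye: a pixel r from the principal point sees the ray r / f radians off the axis. A picture is of the moment at which its call begins: read the wrist's pose just before it. There is no depth.
- ticket.job_done(): hands the job in; it is judged then, once.
Trained networks look in the newest picture that a camera, given by its name, has taken for a name from the list of things; names that differ only in an ending like _2 or _b are one class to them, and where a whole thing is asked for, a point or a joint stands for the part that bears it (a point fixed in the world has none). Each returns a list of dicts, best first, with "conf" (0 to 1); they miss things now and then, are a little off and sometimes report something else, mostly with a low value. They report only what shows in the picture. A call takes as long as a camera call. They do not tell look-alikes from the thing itself.
- models.outline_of(query, camera): "region" (400x640 bool, what is visible of it) and "xy" ([column, row] in pixels, amid what is visible of it).
The state is a dict: "time_s": time; "q": joint angles; "qvel": joint speeds; "joint_efforts": joint torques, N m; "eef_pos": TCP position; "ee_rot": TCP orientation; "wrist_force": force on the tool from outside, world axes, zero at the start; "ft_torque": the same for the moment, N m; "width": finger opening in m; "finger_force": force on a finger pad.
Only numpy, scipy, OpenCV 4.12 (cv2) and the standard library are available. Lean on these libraries where they do the work, as an engineer would, in place of code of your own. Each camera call takes 0.05 s, during which the arm holds its last target. There are 200 camera calls.

## Working session

There is one attempt and no reset: what is moved stays moved. The work goes in short steps, Python scripts to look and compute and a shell command to move; the robot and the scene stay as the last step left them, time stands still between calls to the robot, and variables do not carry over. Pictures are saved under pics/ and viewed, at most 10 in all, crops included, and the job is handed in when it is done.

```bash
mkdir -p pics
cat > h.py <<'E'
import numpy as np, cv2
from rig import env, vision, ticket, models
def snap(n,f):
    d=vision.get_image(n); cv2.imwrite('pics/'+f,d['image'][:,:,::-1]); return d
def ray(d,uv,z,):
    K=np.array(d['K']);R=np.array(d['orientation']);e=np.array(d['eye'])
    r=R@np.linalg.inv(K)@np.array([uv[0],uv[1],1.]); return e+r*(z-e[2])/r[2]
def proj(d,p):
    c=np.array(d['orientation']).T@(np.array(p)-d['eye']); u=np.array(d['K'])@c; return u[:2]/u[2]
E
python3 - <<'E'
from h import *
for n in ['top','side']:
    d=snap(n,n+'1.png'); print(n,d['K'],d['eye'],d['orientation'])
    for q in ['vise_head','turntable_rim','jar']:
        for o in models.outline_of(q,n):
            r=o['region']; ys,xs=np.nonzero(r)
            print(q,round(o['conf'],2),np.round(o['xy']),len(xs),(xs.min(),xs.max(),ys.min(),ys.max()) if len(xs) else '',ray(d,o['xy'],.06).round(3))
s=env.read_state();print(s['time_s'],s['eef_pos'],s['ee_rot'])
E
```

```text
top [[465.95526188   0.         318.44084417]
 [  0.         465.95526188 202.2799146 ]
 [  0.           0.           1.        ]] [ 0.51445979 -0.09523607  0.99188532] [[ 0.02275011 -0.99255121  0.11968508]
 [-0.99973347 -0.02305663 -0.00117678]
 [ 0.00392755 -0.11962641 -0.99281121]]
vise_head 0.96 [360. 233.] 1636 (np.int64(340), np.int64(382), np.int64(206), np.int64(259)) [ 0.567 -0.181  0.06 ]
vise_head 0.93 [395. 155.] 847 (np.int64(378), np.int64(412), np.int64(141), np.int64(174)) [ 0.727 -0.251  0.06 ]
vise_head 0.62 [457. 234.] 3061 (np.int64(428), np.int64(486), np.int64(198), np.int64(268)) [ 0.57  -0.376  0.06 ]
turntable_rim 0.86 [202. 234.] 2862 (np.int64(171), np.int64(231), np.int64(203), np.int64(262)) [0.558 0.135 0.06 ]
jar 0.74 [286. 157.] 689 (np.int64(273), np.int64(300), np.int64(142), np.int64(173)) [ 0.718 -0.029  0.06 ]
side [[406.8235172    0.         322.72659359]
 [  0.         406.8235172  203.54670124]
 [  0.           0.           1.        ]] [0.35645564 0.38273197 0.59480867] [[-0.85976779 -0.35090445  0.3710329 ]
 [-0.51065736  0.58315332 -0.6317921 ]
 [ 0.00532959 -0.73266518 -0.68056838]]
vise_head 0.8 [371. 202.] 1689 (np.int64(348), np.int64(403), np.int64(174), np.int64(220)) [ 0.57  -0.167  0.06 ]
vise_head 0.59 [409. 142.] 2510 (np.int64(381), np.int64(447), np.int64(113), np.int64(169)) [ 0.583 -0.394  0.06 ]
vise_head 0.56 [322. 160.] 735 (np.int64(307), np.int64(340), np.int64(145), np.int64(174)) [ 0.72  -0.231  0.06 ]
turntable_rim 0.87 [286. 340.] 4947 (np.int64(243), np.int64(324), np.int64(302), np.int64(378)) [0.548 0.158 0.06 ]
jar 0.74 [265. 225.] 1193 (np.int64(250), np.int64(281), np.int64(202), np.int64(248)) [ 0.709 -0.009  0.06 ]
0.4 [0.22561079 0.50148601 0.24213916] [[-9.11973026e-01  4.10250152e-01 -1.11423225e-04]
 [ 4.10250166e-01  9.11972969e-01 -3.23259946e-04]
 [-3.10024726e-05 -3.40515748e-04 -9.99999942e-01]]
```

View pics/top1.png

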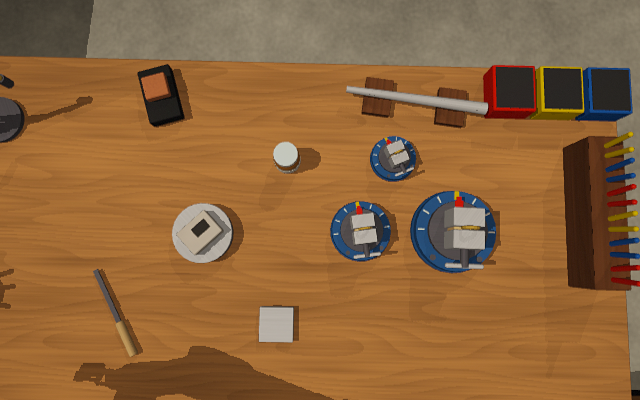

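View pics/side1.png

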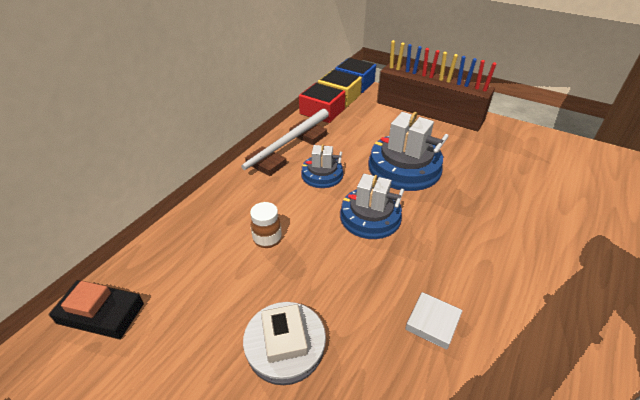

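Candidates in the top view are small (394,158), middle (361,231) and large (454,231). The middle one fits: its base is about 60 px, or roughly 125 mm, against the 128 mm given. I'll confirm that with a crop.

Run:
```python
from h import *
d=vision.get_image('top'); im=d['image']
cv2.imwrite('pics/crop1.png',cv2.resize(im[190:275,315:420,::-1],None,fx=7,fy=7,interpolation=cv2.INTER_CUBIC))
hsv=cv2.cvtColor(im,cv2.COLOR_RGB2HSV); box=np.zeros(im.shape[:2],bool); box[195:268,326:398]=1
def m(lo,hi): return (cv2.inRange(hsv,np.array(lo),np.array(hi))>0)&box
blue=m((100,120,40),(125,255,255)); ys,xs=np.nonzero(blue)
W=np.array([ray(d,(x,y),.03)[:2] for x,y in zip(xs,ys)]).astype(np.float32)
c,r=cv2.minEnclosingCircle(W); print('base',c,r)
c=np.array(c)
for n,k,z in [('yellow',m((22,150,120),(35,255,255)),.03),('red',m((0,170,120),(6,255,255))|m((174,170,120),(180,255,255)),.042)]:
    ys,xs=np.nonzero(k); p=ray(d,(xs.mean(),ys.mean()),z)[:2]; print(n,len(xs),xs.mean(),ys.mean(),p,np.linalg.norm(p-c),np.degrees(np.arctan2(*(p-c)[::-1])))
o=models.outline_of('vise_head','top')[0]
g=(hsv[...,1]<40)&(hsv[...,2]>150)&box
g=cv2.morphologyEx(g.astype(np.uint8),cv2.MORPH_OPEN,np.ones((5,5)));ys,xs=np.nonzero(g)
print('block',ray(d,(xs.mean(),ys.mean()),.092),cv2.minAreaRect(np.array([ray(d,(x,y),.092)[:2] for x,y in zip(xs,ys)],np.float32)))
```

```text
base (0.5738274455070496, -0.18332193791866302) 0.06190624088048935
yellow 16 358.4375 209.6875 [ 0.61685962 -0.17974013] 0.043180986892910035 4.758085370818817
red 40 358.55 210.175 [ 0.61458289 -0.17892906] 0.04099150831880306 6.151948652666107
block [ 0.57402564 -0.18533162  0.092     ] ((0.5744338035583496, -0.1852770298719406), (0.055159393697977066, 0.042336829006671906), 9.3989839553833)
```

View pics/crop1.png

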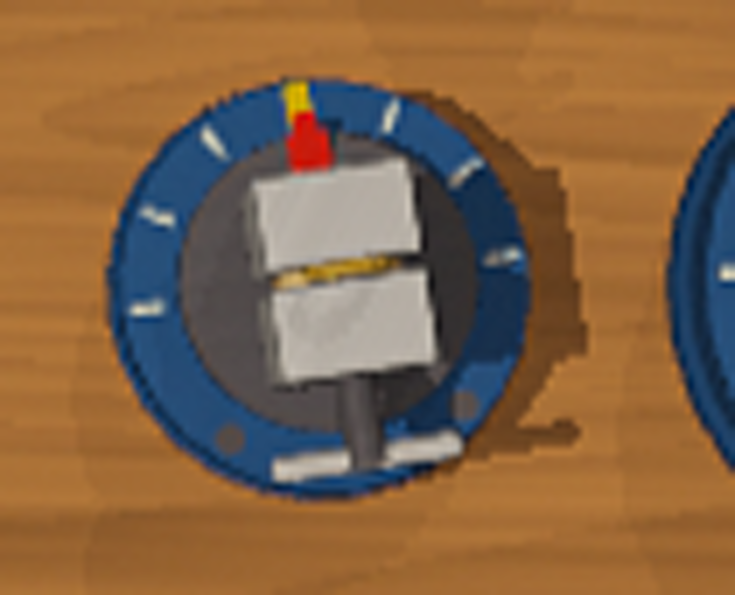

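The crop shows the middle vise with its red pointer at the yellow zero mark (about 358,207), so the head is at 0. The axis is near (0.574,-0.184) and the pointer lies about 8° in the world. I'll move above it with tool y at about -81.5°, which leaves room to swivel +60°.

```bash
cat >> h.py <<'E'
def go(x,y,z,yaw):
    s=env.read_state();R=np.array(s['ee_rot']);print('t',s['time_s'],'tcp',np.round(s['eef_pos'],4),'q',np.round(s['q'],1),'w',s['width'],'F',np.round(s['wrist_force'],1),'M',np.round(s['ft_torque'],2))
    cur=np.degrees(np.arctan2(R[1,1],R[0,1])); print('yaw',cur,'shift',(R.T@(np.array([x,y,z])-s['eef_pos'])).round(4),'turn',np.radians(cur-yaw).round(4))
E
python3 -m handwheel '0 -0.6 -0.483 0 2.57;0 -0.6 -0.483 0 2.57;0 -0.6 -0.483 0 2.57;0 -0.6 -0.483 0 2.57;0 -0.6 -0.483 0 2.57'
python3 -c "from h import *;go(.574,-.184,.2,-81.5)"
```

```text
time_s: 1.12
eef_pos: [0.3681, 0.2212, 0.2427]
ee_rot: [[-0.203, 0.979, 0.001], [0.979, 0.203, 0.001], [0.001, 0.001, -1.0]]
wrist_force: [0.7, 0.4, 0.2]
width: 0.0853
finger_force: 0.0
t 1.125 tcp [0.3681 0.2212 0.2427] q [-50.7   3.3  18.4 104.4  -1.1  72.4 -20.3] w 0.08528527945865703 F [0.7 0.4 0.2] M [ 0.01 -0.08 -0.03]
yaw 11.723959991934388 shift [-0.4387  0.1192  0.0425] turn 1.6271
```

```bash
python3 -m handwheel '0 -0.439 0.119 0.03 1.627;0 -0.439 0.119 0.03 1.627;0 -0.439 0.119 0.03 1.627;0 -0.439 0.119 0.03 1.627;0 -0.439 0.119 0.03 1.627'
python3 -c "from h import *;go(.574,-.184,.2,-81.5)"
```

```text
time_s: 1.75
eef_pos: [0.5109, -0.0557, 0.2221]
ee_rot: [[0.668, 0.744, 0.002], [0.744, -0.668, 0.001], [0.002, 0.001, -1.0]]
wrist_force: [0.2, 0.9, -0.2]
width: 0.0855
finger_force: 0.0
t 1.75 tcp [ 0.5109 -0.0557  0.2221] q [-26.5  16.3  38.9  95.3 -10.7  72.1 -27.4] w 0.08545737325650443 F [ 0.2  0.9 -0.2] M [ 0.05 -0.07  0.01]
yaw -41.94835877766233 shift [-0.0533  0.1327  0.0221] turn 0.6903
```

```bash
python3 -m handwheel '0 -0.053 0.133 0.022 0.69;0 -0.053 0.133 0.022 0.69;0 -0.053 0.133 0.022 0.69;0 -0.053 0.133 0.022 0.69;0 -0.053 0.133 0.022 0.69'
python3 - <<'E'
from h import *
go(.574,-.184,.072,-81.5)
d=vision.get_image('wrist'); s=env.read_state()
cv2.imwrite('pics/w1.png',d['image'][:,:,::-1])
print(d['K'],d['hand_eye'])
d2=snap('side','s2.png')
K=np.array(d['K']);H=np.array(d['hand_eye']);R=np.array(s['ee_rot']);p=np.array(s['eef_pos'])
def fish(uv,z):
    v=np.array([(uv[0]-K[0,2])/K[0,0],(uv[1]-K[1,2])/K[1,1]]);t=np.linalg.norm(v)
    c=np.r_[np.sin(t)*v/t,np.cos(t)]; e=R@H[:3,3]+p; r=R@H[:3,:3]@c; return (e+r*(z-e[2])/r[2])[:2]
im=d['image'];hsv=cv2.cvtColor(im,cv2.COLOR_RGB2HSV)
for o in models.outline_of('vise_head','wrist'):
    print(o['conf'],o['xy'],fish(o['xy'],.08))
    if np.linalg.norm(fish(o['xy'],.08)-[.574,-.184])<.05:
        g=o['region']&(hsv[...,1]<40)&(hsv[...,2]>130);g=cv2.morphologyEx(g.astype(np.uint8),cv2.MORPH_OPEN,np.ones((7,7)));ys,xs=np.nonzero(g)
        print('block',len(xs),cv2.minAreaRect(np.array([fish((x,y),.092) for x,y in zip(xs,ys)],np.float32)))
E
```

```text
time_s: 2.38
eef_pos: [0.5742, -0.1823, 0.1994]
ee_rot: [[0.988, 0.155, -0.001], [0.155, -0.988, -0.0], [-0.001, 0.0, -1.0]]
wrist_force: [0.2, 0.5, -0.5]
width: 0.0855
finger_force: 0.0
t 2.375 tcp [ 0.5742 -0.1823  0.1994] q [-14.6  31.1  47.3  83.1 -23.   75.8 -46.9] w 0.085480056019657 F [ 0.2  0.5 -0.5] M [ 0.05 -0.02 -0.02]
yaw -81.10822076453208 shift [-0.0003  0.0016  0.1274] turn 0.0068
[[309.70691629   0.         319.71774145]
 [  0.         309.70691629 195.09849479]
 [  0.           0.           1.        ]] [[ 6.05400181e-05 -9.56741510e-01 -2.90939305e-01  7.37579084e-02]
 [ 9.99999974e-01 -6.08463593e-06  2.28093761e-04  2.87510650e-04]
 [-2.19997029e-04 -2.90939311e-01  9.56741485e-01 -1.33771653e-01]
 [ 0.00000000e+00  0.00000000e+00  0.00000000e+00  1.00000000e+00]]
0.97 [326.6, 178.9] [ 0.58597608 -0.18621247]
block 2989 ((0.5761982798576355, -0.18672773241996765), (0.0575261116027832, 0.04330863058567047), 10.680752754211426)
0.96 [419.2, 35.0] [ 0.72096173 -0.24256097]
0.83 [505.2, 213.5] [ 0.58087963 -0.36822168]
```

View pics/w1.png

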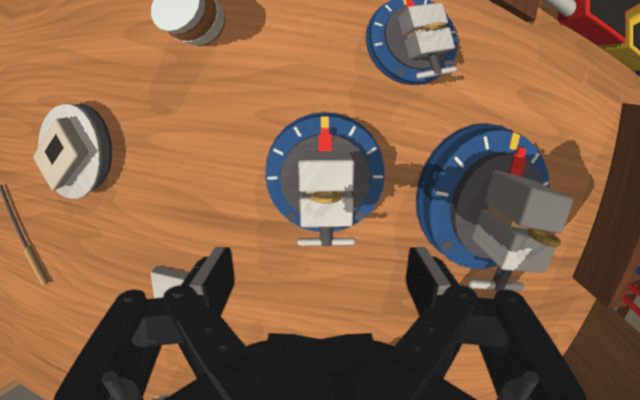

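The wrist view shows the vise at (325,190) with its pointer at the yellow mark (325,130), and the jaws square to the fingers. I'll descend, then close.

```bash
python3 -m handwheel '0 0.001 0.003 0.05 0;0 0.001 0.003 0.09 0;0 0.001 0.003 0.115 0;0 0.001 0.003 0.127 0;0 0.001 0.003 0.127 0'
python3 -m handwheel '1 0 0 0 0;1 0 0 0 0;1 0 0 0 0;1 0 0 0 0;1 0 0 0 0'
python3 -c "from h import *;go(.575,-.186,.072,-21)"
```

```text
time_s: 3.15
eef_pos: [0.5755, -0.1845, 0.0726]
ee_rot: [[0.988, 0.154, -0.001], [0.154, -0.988, 0.001], [-0.0, -0.001, -1.0]]
wrist_force: [-0.1, -0.0, -0.0]
width: 0.0853
finger_force: 0.0
time_s: 3.78
eef_pos: [0.5766, -0.1872, 0.0747]
ee_rot: [[0.988, 0.152, 0.003], [0.152, -0.988, -0.003], [0.003, 0.004, -1.0]]
wrist_force: [-1.2, -2.2, 6.3]
width: 0.043
finger_force: 65.3
t 3.775 tcp [ 0.5766 -0.1872  0.0747] q [-12.2  38.   43.4  91.4 -28.5  61.9 -42.5] w 0.042996121744400144 F [-1.2 -2.2  6.3] M [-0.64  0.01  0.03]
yaw -81.22914766969872 shift [-0.0014 -0.0014  0.0026] turn -1.0512
```

```bash
python3 -m handwheel '1 0 0 0 -0.1;1 0 0 0 -0.22;1 0 0 0 -0.34;1 0 0 0 -0.46;1 0 0 0 -0.58'
python3 -m handwheel '1 0 0 0 -0.12;1 0 0 0 -0.24;1 0 0 0 -0.36;1 0 0 0 -0.467;1 0 0 0 -0.467'
python3 -m handwheel '1 0 0 0 0;1 0 0 0 0'
python3 - <<'E'
from h import *
go(.575,-.186,.072,-21.2)
d=snap('side','s3.png');cv2.imwrite('pics/s3c.png',cv2.resize(d['image'][130:260,290:460,::-1],None,fx=4,fy=4))
E
```

```text
time_s: 4.4
eef_pos: [0.5767, -0.1873, 0.0747]
ee_rot: [[0.741, 0.671, 0.004], [0.671, -0.741, -0.003], [0.001, 0.005, -1.0]]
wrist_force: [-0.2, -3.1, 5.9]
width: 0.043
finger_force: 65.1
time_s: 5.03
eef_pos: [0.5768, -0.1874, 0.0747]
ee_rot: [[0.364, 0.932, 0.004], [0.932, -0.364, -0.003], [-0.001, 0.005, -1.0]]
wrist_force: [1.3, -2.8, 5.1]
width: 0.043
finger_force: 65.3
time_s: 5.28
eef_pos: [0.5768, -0.1874, 0.0747]
ee_rot: [[0.364, 0.931, 0.004], [0.931, -0.364, -0.003], [-0.001, 0.005, -1.0]]
wrist_force: [0.5, -3.2, 5.7]
width: 0.043
finger_force: 65.3
t 5.275 tcp [ 0.5768 -0.1874  0.0747] q [ -3.3  34.3  29.   91.1 -18.5  59.2   9.6] w 0.04303646018760888 F [ 0.5 -3.2  5.7] M [-0.46 -0.08  0.02]
yaw -21.358195184346368 shift [ 0.0006 -0.0022  0.0026] turn -0.0028
```

View pics/s3c.png

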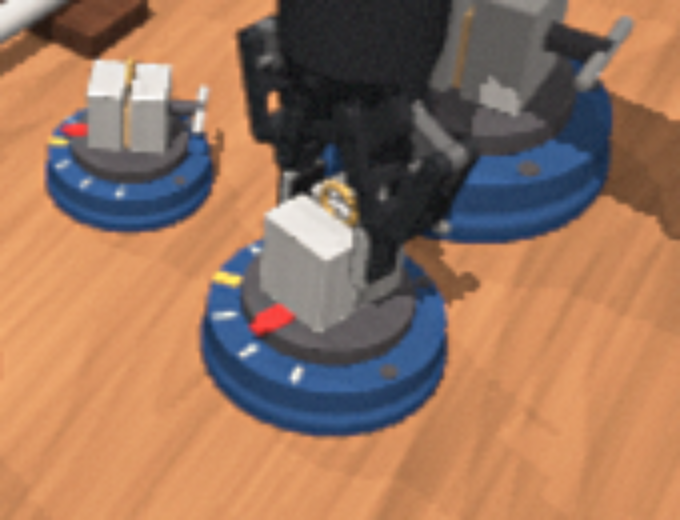

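In the side view the pointer at (270,320) has turned anticlockwise of yellow (228,278) towards the second tick (250,350). I'll release, retract and measure.

```bash
python3 -m handwheel '0 0 0 0 0;0 0 0 0 0;0 0 0 0 0;0 0 0 0 0;0 0 0 0 0'
python3 -m handwheel '0 0 0 -0.03 0;0 0 0 -0.07 0;0 0 0 -0.12 0;0 0 0 -0.14 0;0 0 0 -0.14 0'
python3 - <<'E'
from h import *
go(.575,-.186,.21,-21.2)
d=vision.get_image('wrist'); s=env.read_state()
K=np.array(d['K']);H=np.array(d['hand_eye']);R=np.array(s['ee_rot']);p=np.array(s['eef_pos'])
def fish(uv,z):
    v=np.array([(uv[0]-K[0,2])/K[0,0],(uv[1]-K[1,2])/K[1,1]]);t=np.linalg.norm(v)
    c=np.r_[np.sin(t)*v/t,np.cos(t)]; e=R@H[:3,3]+p; r=R@H[:3,:3]@c; return (e+r*(z-e[2])/r[2])[:2]
im=d['image'];hsv=cv2.cvtColor(im,cv2.COLOR_RGB2HSV)
cv2.imwrite('pics/w3.png',im[:,:,::-1])
c=np.array([.575,-.186])
for n,rs,z in [('yellow',[((22,150,100),(35,255,255))],.03),('red',[((0,170,100),(6,255,255)),((174,170,100),(180,255,255))],.044)]:
    k=sum(cv2.inRange(hsv,np.array(a),np.array(b)) for a,b in rs)
    P=np.array([fish((x,y),z) for y,x in np.argwhere(k)]);P=P[np.linalg.norm(P-c,axis=1)<.07];q=P.mean(0)
    print(n,len(P),q,np.linalg.norm(q-c),np.degrees(np.arctan2(*(q-c)[::-1])))
E
```

```text
time_s: 5.95
eef_pos: [0.5755, -0.1849, 0.0726]
ee_rot: [[0.361, 0.932, -0.0], [0.932, -0.361, 0.0], [0.0, -0.0, -1.0]]
wrist_force: [-0.2, 0.8, 0.5]
width: 0.0853
finger_force: 0.0
time_s: 6.58
eef_pos: [0.5766, -0.1857, 0.2148]
ee_rot: [[0.362, 0.932, 0.004], [0.932, -0.362, -0.001], [0.0, 0.005, -1.0]]
wrist_force: [0.5, -1.0, 0.3]
width: 0.0856
finger_force: 0.0
t 6.575 tcp [ 0.5766 -0.1857  0.2148] q [ -4.9  27.1  31.7  81.1 -14.4  75.5   6.3] w 0.08555490026840541 F [ 0.5 -1.   0.3] M [-0.04 -0.   -0.03]
yaw -21.19990537167537 shift [-0.0009 -0.0014  0.0048] turn 0.0
yellow 60 [ 0.62760299 -0.17775204] 0.05324568708007948 8.911215770427942
red 212 [ 0.58801503 -0.15100604] 0.03733588180779808 69.59870852841084
```

View pics/w3.png

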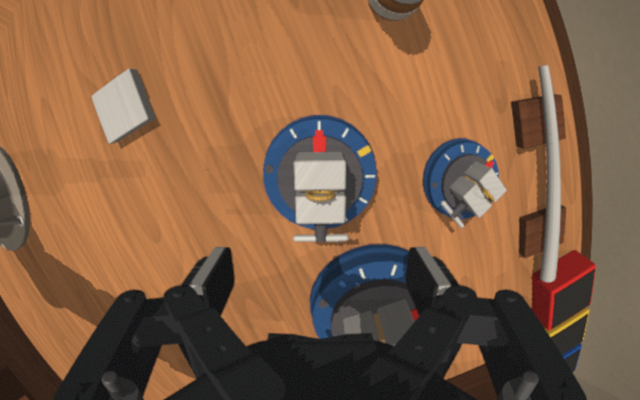

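The pointer (320,140) stands at the second white tick (319,127) anticlockwise of yellow (364,151). That measures 60.7°, so it is clicked in, and the gripper is clear. The turntable and jar are undisturbed.

```bash
python3 -c "from rig import ticket;print(ticket.job_done())"
```

```text
the job is handed in; nothing more can be done
None
```

The middle vise's head is turned two clicks (about 60°) anticlockwise of the yellow zero mark and released there. The arm never went near the turntable or jar, and the job was handed in at about 7 s.

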